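Work a stuck lid loose on a resin pot

TASK

The lid of the resin pot is stuck fast with dried resin. Take its grip bar and rock it to the left and right in small arcs, reversing as soon as it binds, until it breaks free - never force it so hard that the heavy pot twists or slides on the desk - then turn it anticlockwise until its lugs let go, lift it off and lay it, the right way up and without dropping it, in the middle of the grey mixing tile. Leave the pot and the loose sherds where they stand.

Things in the scene. Friction and masses are not known exactly. Their poses are not given: they have to be found in the camera images.
- pot: aluminium resin pot, 84 mm across, rim 92 mm above the desk, in a round black cast foot 160 mm across and 20 mm high on small rubber pads; loose, about 3 kg with the foot. Origin: centre of its underside; z up along its axis; x is the way the lid's bar lies at the start
- foot_edge (a point): point on the rim of the cast foot, 80 mm from the pot's axis on its -x side, 16 mm above the desk; it moves if the pot slides or turns. The pot stays put under a sideways push up to about 12 N or a twist up to about 0.8 N m
- lid: black lid, 84 mm across: ribbed skirt, flat top 24 mm above the lower edge, on it an upright bar across the middle, 64 mm long, 14 mm thick, 28 mm high, with 30 mm of free lid top on both sides for fingers. Loose, about 0.15 kg. Origin: middle of its lower edge, 73 mm above the pot's origin while it is on; z up (turning axis), x along the bar
- lid_bar (a point): middle of the lid's grip bar, 40 mm above the lid's lower edge, on the turning axis. Feel: the lid drags with about 0.2 N m, then binds hard, at first 3 to 31 degrees from the start, often not alike on the two sides; 0.4 N m reaches any stop, pushing on gains nothing. Each reversal from stop to stop widens the arc by 1 or 2 degrees; after 4 to 8 strokes the stop is gone
- lid_lugs (a point): point on the lid's axis level with the three lugs inside its skirt, 5 mm above its lower edge; they sit under three lugs round the pot's neck. Once free the lid turns anticlockwise, seen from above, to a stop at 65 degrees from where it started (clockwise to 34); between 39 and 60 degrees anticlockwise it lifts straight off, and is clear 20 mm up
- tile: grey glazed square mixing tile, 150 x 150 mm, 10 mm high, lying fixed on the desk; origin: centre of its underside, z up
- small_sherd: loose flat potsherd 63 x 33 x 11 mm, between the pot's place and the tile's place; origin under its middle
- back_sherd: loose flat potsherd 69 x 64 x 14 mm, behind the pot and the tile; origin under its middle
- left_sherd: loose flat potsherd 96 x 84 x 17 mm, at the left of the work; origin under its middle
- right_sherd: loose curved potsherd 130 x 82 x 25 mm, at the right of the work; origin under its middle
There are look-alikes about, which are no part of the job. Of the things shaped like the lid, the black one is meant.

How it is judged:
On the way, in this order (a step that is already met when the one before it is completed fails the run):
1. the lid, still down on the pot, has broken free and been turned anticlockwise past 36 degrees (angle between the x axis of lid and the x axis of pot, either way round above 0.63 rad and z of lid in the frame of pot below 0.078 m and horizontal distance between lid and pot below 0.006 m).
2. the lid is lifted clear of the pot's neck (z of lid in the frame of pot above 0.093 m).
At the end, for the whole second after the job is handed in: The lid lies flat and right way up on the tile (within 0.1 rad of level, its centre within 30 mm of the tile's centre), at rest; the pot stands upright where it stood, its origin and its foot's edge each within 8 mm of where they were (horizontal distance between lid and tile below 0.03 m and height (world z) of lid between 0.008 and 0.013 m and angle between lid's own z axis and vertical below 0.1 rad and linear speed of lid below 0.02 m/s and distance of each of pot, foot_edge from where it was at the start of the episode below 0.008 m and angle between pot's own z axis and vertical below 0.05 rad); the robot touches nothing.
It fails at once if the pot is dragged, lifted or tipped or twisted round (its origin or its foot's edge more than 8 mm from where it was) (distance of any of pot, foot_edge from where it was at the start of the episode above 0.008 m).
It fails at once if the lid is dropped (it moves faster than 0.6 m/s with no finger on it) (linear speed of lid above 0.6 m/s and contact force between the fingers and lid below 0.05 N).
It fails at once if a loose sherd is moved by more than 30 mm (distance of any of small_sherd, back_sherd, left_sherd, right_sherd from where it was at the start of the episode above 0.03 m).
It also fails if it takes over 72 s, if anything falls off the work surface, if the arm or the gripper's body presses on something with over 40 N, if the wrist force passes 120 N, or if a joint passes its speed limit or range.

ROBOT

A 7-joint arm with a two-finger parallel gripper is mounted at the origin on a cart in front of the work surface, level with it; the furniture and walls round the work are solid. World frame = base frame: x ahead of the robot, y to its left, z up, the work surface at z = 0. Lengths are in m, angles in rad, forces in N, time in s.
With the tool pointing down it reaches from about 0.4 to 0.9 m from the base axis. Payload 5.5 kg.
Tool frame: the origin (TCP) lies midway between the tips of the shut fingers; the grasp point (between the pads) lies 19 mm behind it (manip.grip_depth is the distance from the TCP to the grasp point, in m); z points along the fingers, y is the line along which they close (so a half turn about z gives the same grasp; the last joint's range is limited). The gripper opens to 92 mm and grips with 3 to 60 N. Pads are 19 mm wide; open, the fingers measure 130 mm over their backs; the gripper's body (75 mm by 190 mm) begins 47 mm behind the grasp point.
Start: joints at [0.263, 0.501, -0.427, 1.55, 0.221, 1.138, -0.21], TCP at [0.65, 0, 0.227] pointing down, gripper open.
Joint ranges: [-2.88, 2.88], [-0.31, 2.03], [-1.54, 1.56], [0.2, 2.42], [-1.41, 4.55], [0.19, 2.02], [-2.57, 2.57]. Speed limits (rad/s): [2.57, 2.57, 3.14, 3.14, 3.14, 3.14, 3.14].

INTERFACE

Orientations are given as a unit quaternion [x, y, z, w].
In Python, from bench import manip, effector, viewer gives the robot as it stands. Calls block until the motion is done:
- manip.move_pose(position, orientation): joint-space move of the TCP to a pose.
- manip.servo_line(position, ori=None, vel=0.15): straight line of the TCP; ori=None keeps the orientation; vel is the mean speed in m/s.
- manip.movej(angles): joint-space move.
- effector.open_jaws() and effector.close(f_grip=None): open the fingers fully, or close them until they stop; f_grip is the grip in N (None keeps the last).
- manip.sleep(seconds).
- manip.solve_ik(position, orientation): joint angles nearest the present ones, or None.
- viewer.get_image(name): name is "scene" or "side" or "wrist"; returns the picture (384x512x3 uint8, red, green, blue); there is no depth.
- viewer.get_calibration(name): a dict with "vfov" (degrees; the focal length in pixels is half the picture's height over the tangent of half this angle, whatever the lens; pixels are square), "cx", "cy" (the principal point, pixels), "eye" and "attitude" of the camera in the world. Camera axes: x right, y down, z forward; pixel columns grow to the right and rows downward; lengths in m; the calibration is good to about 2 mm. A picture is of the moment at which its call begins: read the wrist's pose just before it. get_calibration takes no time and is no camera call; for the wrist camera it gives the pose at the moment of the call.
A pose or a line that the arm cannot do raises manip.PlanningError and nothing moves.
- manip.hand_in(): hands the job in; it is judged then, once.
Readings, each from a call of its own:
- manip.current_clock(): time.
- manip.current_q(): joint angles.
- manip.current_joint_velocities(): joint speeds.
- manip.current_tau(): joint torques, N m.
- manip.current_tool_pos(): TCP position.
- manip.current_tcp_rot(): TCP orientation.
- manip.current_force(): force on the tool from outside, world axes, zero at the start.
- manip.current_wrist_torque(): the same for the moment, N m.
- manip.current_finger_gap(): finger opening in m.
- manip.current_gripper_force(): force on a finger pad.
Only numpy, scipy, OpenCV 4.12 (cv2) and the standard library are available. Lean on these libraries where they do the work, as an engineer would, in place of code of your own. Each camera call takes 0.05 s, during which the arm holds its last target. There are 200 camera calls.

## Working session

There is one attempt and no reset: what is moved stays moved. The work goes in short steps, each a Python script; the robot and the scene stay as the last script left them, time stands still between calls to the robot, and variables do not carry over. Pictures are saved under pics/ and viewed, at most 10 in all, crops included, and the job is handed in when it is done.

```bash
ls; mkdir -p pics; python3 - <<'E'
from bench import manip, effector, viewer
import cv2,numpy as np
for n in ("scene","side","wrist"):
    c=viewer.get_calibration(n); print(n,c)
    cv2.imwrite(f"pics/{n}0.png",viewer.get_image(n)[:,:,::-1])
print(manip.current_tcp_rot(),manip.current_clock())
E
```

```text
pics
scene {'vfov': 44.76990785242272, 'cx': 250.37676324409782, 'cy': 193.1713028680439, 'eye': array([-0.84318561, -0.65572518,  0.72120889]), 'attitude': array([ 0.70608621, -0.44396537,  0.29542263, -0.46589965])}
side {'vfov': 49.88312016226226, 'cx': 253.25704175432406, 'cy': 192.46495225280057, 'eye': array([0.45410429, 1.04677339, 0.65792638]), 'attitude': array([ 5.10088210e-04,  8.56633452e-01, -5.15911041e-01,  3.82976014e-03])}
wrist {'vfov': 67.97328716045982, 'cx': 250.85134236873705, 'cy': 198.47306626904935, 'eye': array([0.64891078, 0.08485718, 0.38476758]), 'attitude': array([ 9.87769788e-01,  4.32631268e-04, -8.48939328e-04,  1.55916445e-01])}
[ 7.07113253e-01  7.07099907e-01 -5.23343847e-04 -5.44057244e-04] 0.15
```

```bash
python3 - <<'E'
import cv2,numpy as np
a=[cv2.imread(f"pics/{n}0.png") for n in ("scene","side","wrist")]
cv2.imwrite("pics/m.png",cv2.resize(np.vstack([np.hstack(a[:2])]),None,fx=.78,fy=.78,interpolation=cv2.INTER_AREA))
E
```

```text
(no output)
```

View pics/wrist0.png

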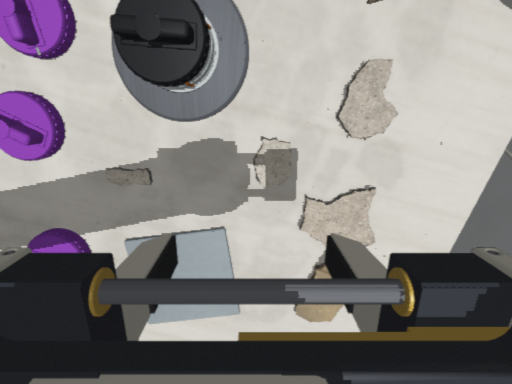

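View pics/m.png

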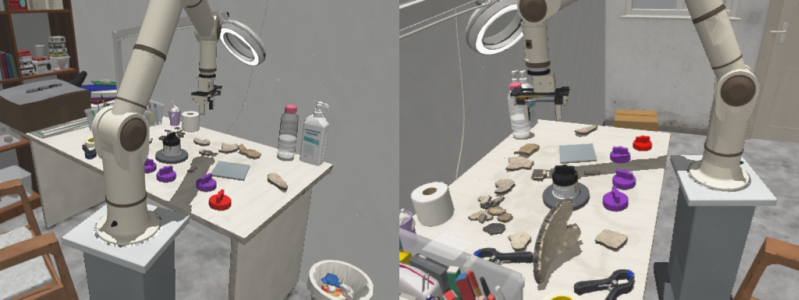

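The wrist picture shows: black lid on the pot at (160,30), black foot centred about (181,52), and the tile at about (185,275). The look-alike lids are purple, at (35,20), (28,125) and (60,245). Scene and side also show a red one. Only the lid on the pot is black, so that is the one meant. A tall plate stands left of the pot in the side view.

```bash
cat > h.py <<'E'
import cv2,numpy as np
from scipy.spatial.transform import Rotation as R
from bench import manip, effector, viewer
def f(c): return 192/np.tan(np.radians(c['vfov'])/2)
def p2w(c,u,v,z):
    d=R.from_quat(c['attitude']).apply([(u-c['cx'])/f(c),(v-c['cy'])/f(c),1.])
    return c['eye']+d*(z-c['eye'][2])/d[2]
def w2p(c,p):
    q=R.from_quat(c['attitude']).inv().apply(np.array(p)-c['eye'])
    return np.array([c['cx'],c['cy']])+f(c)*q[:2]/q[2]
def ori(yaw): # tool down, tool y axis (closing) at world angle yaw
    y=np.array([np.cos(yaw),np.sin(yaw),0]);z=np.array([0,0,-1.])
    return R.from_matrix(np.c_[np.cross(y,z),y,z]).as_quat()
E
python3 - <<'E'
from h import *
c=viewer.get_calibration("wrist")
for n,u,v,z in [("foot",181,52,.02),("lidtop",154,27,.12),("tile",183,275,.01),("t1",125,238,.01),("t2",225,229,.01),("t3",239,314,.01),("s1",130,176,0),("s2",275,162,0),("s3",340,215,0)]:
    print(n,p2w(c,u,v,z).round(3))
for q in [1.57,-1.57]:print(ori(q))
for n,(u,v,w,h),s in (("scene",(170,140,200,140),4),("side",(100,120,240,230),2.6)):
    im=cv2.imread(f"pics/{n}0.png")[v:v+h,u:u+w]
    cv2.imwrite(f"pics/{n}c.png",cv2.resize(im,None,fx=s,fy=s,interpolation=cv2.INTER_CUBIC))
E
```

```text
foot [0.568 0.144 0.02 ]
lidtop [0.569 0.147 0.12 ]
tile [ 0.546 -0.159  0.01 ]
t1 [ 0.466 -0.097  0.01 ]
t2 [ 0.611 -0.083  0.01 ]
t3 [ 0.63 -0.23  0.01]
s1 [ 0.481 -0.007  0.   ]
s2 [0.681 0.013 0.   ]
s3 [ 0.777 -0.065  0.   ]
[3.98163387e-04 9.99999921e-01 0.00000000e+00 0.00000000e+00]
[9.99999921e-01 3.98163387e-04 0.00000000e+00 0.00000000e+00]
```

View pics/sidec.png

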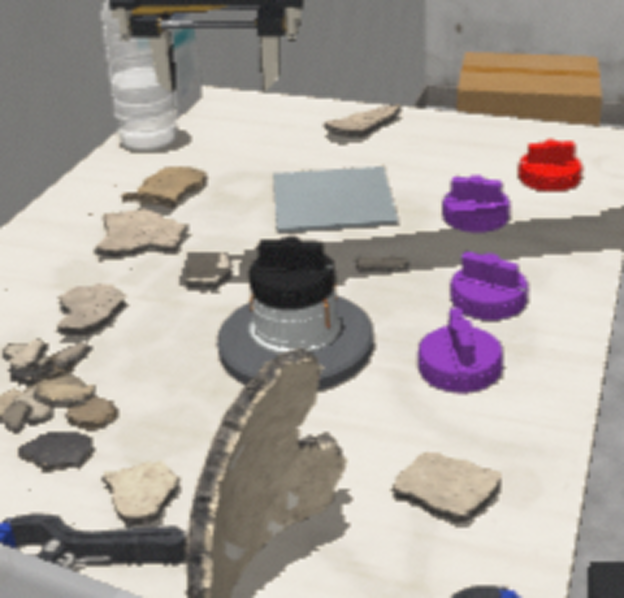

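```bash
python3 - <<'E'
from h import *
manip.move_pose([0.572,0.03,0.25],ori(0))
c=viewer.get_calibration("wrist"); im=viewer.get_image("wrist")
np.save("pics/w1.npy",np.r_[c['eye'],c['attitude']])
cv2.imwrite("pics/w1.png",cv2.resize(im[:,:,::-1],None,fx=1.5625,fy=1.5625))
print(c['eye'],manip.current_q().round(2) if hasattr(manip.current_q(),'round') else manip.current_q())
s=viewer.get_calibration("side")
o=lambda x,y:(100+x/2.6,120+y/2.6)
for n,x,y,z in [("platetop",300,355,0),("platetop",300,355,.15),("pbase",345,490,0),("pbase near",200,590,0),("p right tip",340,460,.05),("foot",296,340,.02),("lidtop",292,248,.12)]: print(n,p2w(s,*o(x,y),z).round(3))
for yb in (np.pi/2,-np.pi/2):
  for d in (-35,0,35,66):
    q=manip.solve_ik([.569,.147,.102],ori(yb+np.radians(d))); print(yb,d,None if q is None else np.round(q,2))
E
```

```text
[0.5705841  0.1153352  0.40961275] [ 0.27  0.34 -0.47  1.72  0.17  1.11 -0.24]
platetop [0.561 0.164 0.   ]
platetop [0.537 0.365 0.15 ]
pbase [0.507 0.355 0.   ]
pbase near [0.613 0.462 0.   ]
p right tip [0.508 0.373 0.05 ]
foot [0.564 0.165 0.02 ]
lidtop [0.564 0.153 0.12 ]
1.5707963267948966 -35 [ 0.15  0.58 -0.59  1.81  0.41  0.88  0.33]
1.5707963267948966 0 [ 0.23  0.62 -0.71  1.8   0.5   0.91  0.87]
1.5707963267948966 35 [ 0.31  0.66 -0.82  1.8   0.58  0.94  1.42]
1.5707963267948966 66 [ 0.37  0.71 -0.93  1.8   0.67  0.99  1.89]
-1.5707963267948966 -35 [-0.25  0.51 -0.07  1.82  0.05  0.82 -2.52]
-1.5707963267948966 0 [-0.16  0.51 -0.18  1.82  0.12  0.82 -1.97]
-1.5707963267948966 35 [-0.08  0.52 -0.29  1.81  0.19  0.83 -1.42]
-1.5707963267948966 66 [ 0.    0.54 -0.39  1.81  0.26  0.84 -0.93]
```

View pics/w1.png

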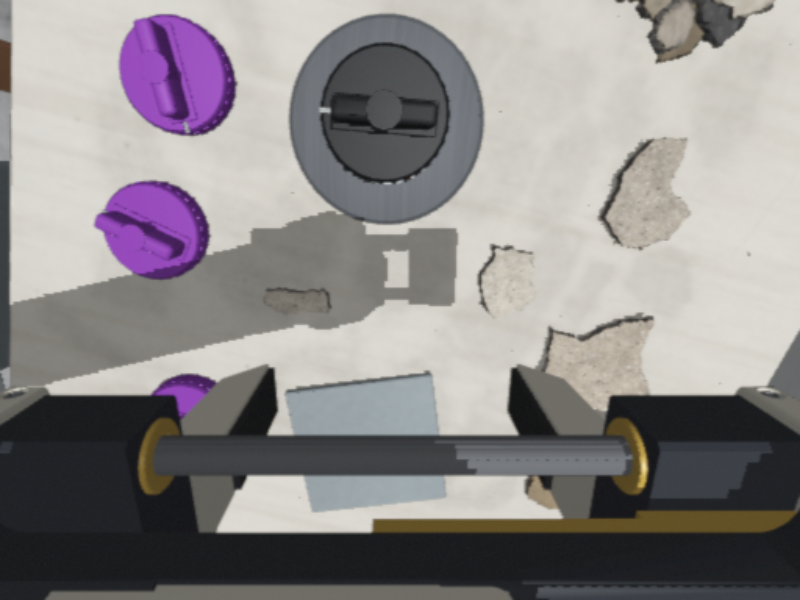

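```bash
python3 - <<'E'
import cv2
im=cv2.imread("pics/w1.png"); im=cv2.resize(im,(512,384),interpolation=cv2.INTER_AREA)
cv2.imwrite("pics/w1c.png",cv2.resize(cv2.convertScaleAbs(im[5:147,180:315],alpha=2.2),None,fx=4.2,fy=4.2,interpolation=cv2.INTER_CUBIC))
E
```

```text
(no output)
```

View pics/w1c.png

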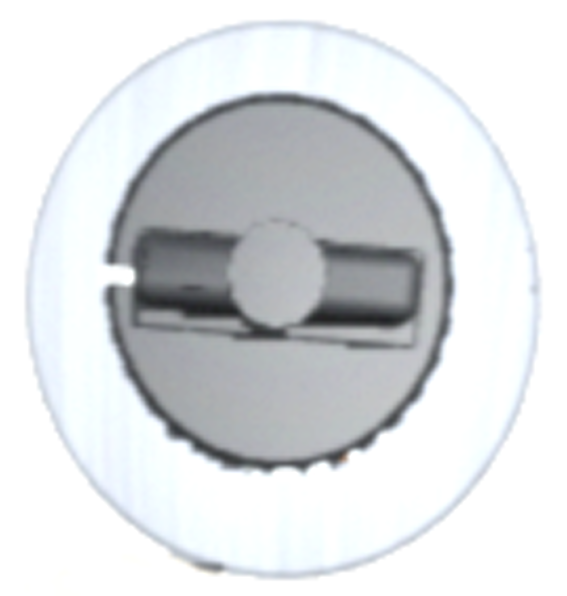

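The crop confirms it: the black lid on the aluminium pot in its black cast foot. Bar mid is at crop (277,275) and slopes about 4.6° down to the right. Foot centre is at crop (283,300).

```bash
python3 - <<'E'
from h import *
c=viewer.get_calibration("wrist")
g=lambda x,y,z:p2w(c,180+x/4.2,5+y/4.2,z)
for n,x,y,z in [("disc",277,275,.125),("lidtop",278,278,.097),("foot",283,300,.02)]: print(n,g(x,y,z).round(4))
for a,b,z in [((135,325),(412,347),.097),((150,228),(420,250),.125)]:
    d=g(*b,z)-g(*a,z); print(np.degrees(np.arctan2(d[1],d[0])),np.linalg.norm(d),((g(*b,z)+g(*a,z))/2).round(4))
E
```

```text
disc [0.5672 0.1456 0.125 ]
lidtop [0.567  0.1479 0.097 ]
foot [0.5674 0.1501 0.02  ]
-4.207460418851168 0.0674655805655174 [0.5659 0.135  0.097 ]
-4.213584505008761 0.0585143919916832 [0.569  0.1527 0.125 ]
```

```bash
python3 - <<'E'
from h import *
P=np.array([.567,.1465]);Y=np.radians(85.8)
manip.move_pose([*P,.19],ori(Y))
manip.servo_line([*P,.102],vel=.08)
print(manip.current_tool_pos(),manip.current_clock())
b=np.r_[manip.current_force(),manip.current_wrist_torque()];np.save("base.npy",b);print(b.round(2))
effector.close(f_grip=3)
def rd(): return (np.r_[manip.current_force(),manip.current_wrist_torque()]-b).round(3)
print(manip.current_finger_gap(),manip.current_gripper_force(),rd(),manip.current_clock())
for dy in (.0005,-.0005):
    t=manip.current_clock();p=manip.current_tool_pos();manip.servo_line([P[0],P[1]+dy,.102],vel=.01)
    print(dy,rd(),manip.current_gripper_force(),manip.current_clock()-t)
E
```

```text
[0.56748075 0.1467188  0.10259459] 2.9417
[-0.91  0.15 -0.17  0.11 -0.08  0.01]
0.014421683619603167 3.0001430958509445 [ 0.81   0.018  0.227 -0.007  0.055 -0.012] 4.125
0.0005 [ 0.369 -1.328  0.684 -0.317  0.079 -0.024] 3.0012328550219536 0.25
-0.0005 [ 0.808 -1.248 -0.046 -0.065  0.047 -0.007] 3.0000369250774384 0.25
```

```bash
cat > rock.py <<'E'
from h import *
import json,os
P=np.array([.567,.1465]);Y0=85.8;Z=.102;b=np.load("base.npy")
S=json.load(open("st.json")) if os.path.exists("st.json") else dict(a=0.,stop={"1":None,"-1":None},log=[])
def rd(): return np.r_[manip.current_force(),manip.current_wrist_torque()]-b
def step(a):
    manip.servo_line([*P,Z],ori(np.radians(Y0+a)),vel=.05); S['a']=a
    r=rd(); return r
def stroke(s,tmax,inc=1.5,lim=.4):
    """turn in direction s until it binds; True if past the old stop by 4 deg"""
    old=S['stop'][str(s)]; t=[];F=0
    while manip.current_clock()<tmax:
        near=old is None or s*(old-S['a'])<=2.6
        d=inc if near else min(8,s*(old-S['a'])-1.5)
        r=step(S['a']+s*d); t.append(round(float(-s*r[5]),2)); F=max(F,np.hypot(*r[:2]))
        if F>10: print("FORCE",r.round(2),t);return None
        if abs(r[5])>lim: break
        if old is not None and s*(S['a']-old)>4.5:
            print("FREE?",s,S['a'],t); return True
        if s*S['a']>(55 if s>0 else 34): break
    S['stop'][str(s)]=S['a']
    print(s,round(S['a'],1),t,"F",round(F,1),"clk",round(manip.current_clock(),1),"gap",round(manip.current_finger_gap()*1e3,1)); return False
def save(): json.dump(S,open("st.json","w"))
E
python3 - <<'E'
from rock import *
manip.servo_line([*P,Z],vel=.02)
effector.close(f_grip=28)
print(rd().round(2),manip.current_finger_gap(),manip.current_clock())
t=manip.current_clock()
try:
    stroke(1,t+4); print(rd().round(2)); stroke(-1,t+8)
finally: save()
print(S)
E
```

```text
[ 0.9  -1.74 -0.57 -0.11  0.03 -0.02] 0.013319989054678632 5.0917
1 9.0 [0.12, 0.17, 0.13, 0.16, 0.38, 0.43] F 4.8 clk 6.6 gap 13.6
[ 0.92 -4.63  2.64 -1.14  0.17 -0.43]
-1 -30.0 [-0.15, -0.16, -0.03, 0.12, 0.15, 0.18, 0.15, 0.15, 0.19, 0.05, 0.11, 0.14, 0.13, 0.16, 0.19, 0.11, 0.19, 0.14, 0.12, 0.17, 0.16, 0.18, 0.15, 0.16, 0.14, 0.2] F 5.7 clk 13.1 gap 13.4
{'a': -30.0, 'stop': {'1': 9.0, '-1': -30.0}, 'log': []}
```

```bash
python3 - <<'E'
from rock import *
S['stop']['-1']=None; t0=manip.current_clock()
try:
    s=-1
    for k in range(6):
        r=stroke(s,t0+16)
        if r is not False or manip.current_clock()>t0+15: break
        s=-s
finally: save()
print(S,manip.current_clock(),rd().round(2))
E
```

```text
-1 -31.5 [0.42] F 5.3 clk 13.3 gap 13.8
1 10.5 [-0.09, 0.06, 0.15, 0.11, 0.07, 0.27, 0.44] F 5.5 clk 15.3 gap 13.5
-1 -34.0 [-0.13, -0.06, -0.07, -0.05, 0.01, 0.14, 0.36, 0.45] F 6.1 clk 17.5 gap 13.7
1 12.0 [-0.03, 0.13, 0.15, 0.12, 0.11, 0.11, 0.32, 0.45] F 5.8 clk 19.7 gap 13.5
-1 -35.5 [-0.11, -0.11, -0.13, -0.05, -0.03, 0.09, 0.12, 0.5] F 5.4 clk 21.9 gap 13.8
FREE? 1 18.0 [-0.05, 0.0, 0.06, 0.15, 0.13, 0.09, 0.18, 0.14, 0.11, 0.13, 0.12]
{'a': 18.0, 'stop': {'1': 12.0, '-1': -35.5}, 'log': []} 24.875 [ 0.5  -5.73  2.7  -1.13  0.07 -0.12]
```

```bash
python3 - <<'E'
from rock import *
try:
    while S['a']<49:
        r=step(min(49.5,S['a']+4)); print(S['a'],r.round(2)[[0,1,2,5]])
        if abs(r[5])>.4 or np.hypot(r[0],r[1])>10: print("bind");break
finally: save()
manip.servo_line([P[0],P[1]-.0008,Z],vel=.02); print(rd().round(2),manip.current_tool_pos())
im=viewer.get_image("side"); cv2.imwrite("pics/s2.png",im[:,:,::-1])
print(manip.current_clock(),manip.current_q())
E
```

```text
22.0 [ 0.12 -5.19  3.43 -0.11]
26.0 [ 1.21 -5.09  2.25 -0.12]
30.0 [ 1.59 -4.78  2.34 -0.08]
34.0 [ 1.71 -5.03  0.99 -0.04]
38.0 [ 1.48 -4.24  2.14 -0.05]
42.0 [ 1.55 -4.72  1.25 -0.03]
46.0 [ 1.54 -4.32  2.15 -0.03]
49.5 [ 1.23 -3.59  2.21 -0.09]
[ 2.84 -1.14 -0.61 -0.15 -0.22 -0.02] [0.56694013 0.14651227 0.10201531]
27.175 [ 0.34778447  0.67964866 -0.88045097  1.80556407  0.63020572  0.96315057
  1.55929003]
```

```bash
python3 - <<'E'
from rock import *
w=np.load("pics/w1.npy"); c=viewer.get_calibration("wrist"); c['eye'],c['attitude']=w[:3],w[3:]
T=np.array([p2w(c,u/1.5625,v/1.5625,.01)[:2] for u,v in [(287,390),(431,373),(445,496),(315,511)]]); print(T.round(3),T.mean(0))
for dz in (.003,.008,.015,.025,.06,.12):
    manip.servo_line([P[0],P[1]-.0008,Z+dz],vel=.04); r=rd(); print(dz,r.round(2)[[0,1,2,5]],manip.current_finger_gap())
    if r[2]<-9: print("stuck");break
q=None
for y in (85.8,105,70,60): print(y,manip.solve_ik([.548,-.1635,.04],ori(np.radians(y))))
im=viewer.get_image("side"); a=cv2.imread("pics/s2.png")
cv2.imwrite("pics/s23.png",cv2.resize(np.hstack([a[150:310,130:330],im[150:310,130:330,::-1]]),None,fx=2,fy=2)); print(manip.current_clock())
E
```

```text
[[ 0.466 -0.099]
 [ 0.61  -0.08 ]
 [ 0.63  -0.228]
 [ 0.487 -0.248]] [ 0.54808602 -0.16361078]
0.003 [ 0.92 -1.21 -1.55 -0.02] 0.013542118009443832
0.008 [ 0.06  0.82 -2.14  0.03] 0.013938924212149678
0.015 [ 1.32 -0.76 -1.85 -0.03] 0.01393927511104951
0.025 [ 0.46 -0.17 -1.14  0.04] 0.013780797130210774
0.06 [ 0.52  0.09 -2.35  0.  ] 0.013918971151189025
0.12 [ 0.25 -0.21 -1.89  0.02] 0.013435737635513766
85.8 [ 0.73763695  0.67734345 -0.64880903  1.86879177  0.56430927  0.78674104
  1.28107833]
105 [ 0.77804474  0.69749688 -0.70604185  1.86748167  0.61490672  0.80727323
  1.5775033 ]
70 [ 0.70364069  0.6623963  -0.60156465  1.86991467  0.52270461  0.77146611
  1.0375571 ]
60 [ 0.68184785  0.65367856 -0.57165097  1.87064378  0.49643432  0.76252935
  0.88356814]
31.15
```

View pics/s23.png

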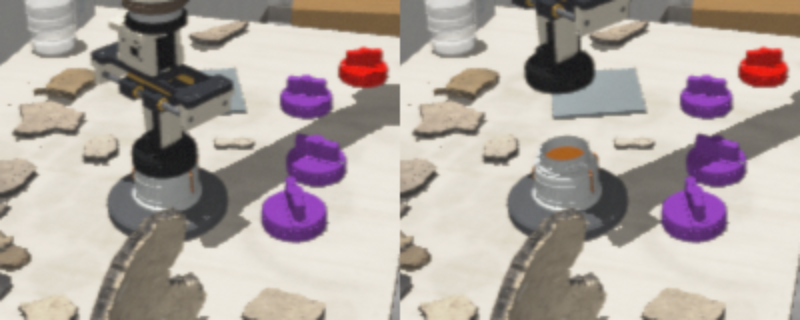

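The left half shows the lid turned on the pot. In the right half it is lifted, level in the fingers, with the pot unmoved. Next I place it on the tile.

```bash
python3 - <<'E'
from rock import *
T=[.548,-.1636]
manip.servo_line([*T,.2],ori(np.radians(100)),vel=.12)
manip.servo_line([*T,.055],vel=.08); r0=rd(); print(r0.round(2),manip.current_clock())
z=.044
while z>.035:
    manip.servo_line([*T,z],vel=.03); r=rd(); print(round(z,4),(r-r0).round(2)[:3])
    if r[2]-r0[2]>3: break
    z-=.001
print(manip.current_tool_pos())
cv2.imwrite("pics/s4.png",cv2.resize(viewer.get_image("side")[110:260,160:360,::-1],None,fx=3,fy=3)); print(manip.current_clock())
E
```

```text
[ 1.06 -1.11 -1.2   0.02  0.04 -0.02] 35.85
0.044 [0.18 0.23 0.19]
0.043 [-0.89  1.49 -0.59]
0.042 [-0.56  1.14 -0.02]
0.041 [ 0.74  1.07 -0.97]
0.04 [0.68 1.59 0.34]
0.039 [-0.52  0.65 -0.19]
0.038 [-2.6   1.53  8.81]
[ 0.54807776 -0.16355945  0.03895286]
37.9167
```

View pics/s4.png

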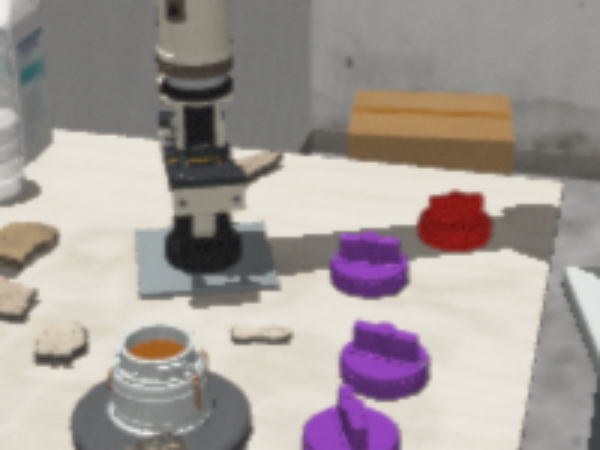

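The lid sits down on the tile at about (203,250), level and central, and contact was felt. Now I release it and back off.

```bash
python3 - <<'E'
from rock import *
T=[.548,-.1636]
manip.servo_line([*T,.039],vel=.03)
effector.open_jaws(); manip.sleep(.3)
manip.servo_line([*T,.2],vel=.08); manip.sleep(.3)
cv2.imwrite("pics/s5.png",cv2.resize(viewer.get_image("side")[110:260,160:360,::-1],None,fx=3,fy=3)); print(manip.current_clock(),rd().round(2))
E
```

```text
42.2667 [0.85 0.02 0.45 0.01 0.01 0.03]
```

View pics/s5.png

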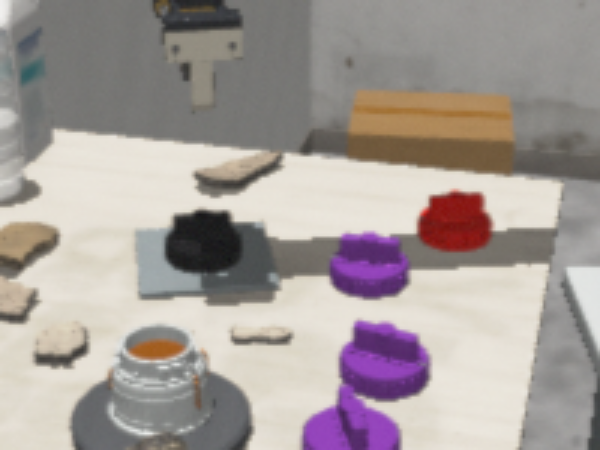

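The lid lies flat and upright on the tile at (203,242), the gripper is clear, and the pot and sherds are unmoved.

```bash
python3 -c "
from bench import manip
print(manip.hand_in())"
```

```text
the job is handed in; nothing more can be done
None
```

The lid broke free by rocking, came off the pot, and lies flat and right way up near the middle of the tile; the pot and sherds look unmoved in the last picture, and the job was handed in at about 42 s (no verdict was returned).

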